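# Feel along a ground flat bar for burrs

## Robot

A 7-joint arm with a two-finger parallel gripper is mounted at the origin on the work surface. World frame = base frame: x ahead of the robot, y to its left, z up, the work surface at z = 0. Lengths are in m, angles in rad, forces in N, time in s.
With the tool pointing down it reaches from about 0.35 to 0.775 m from the base axis. Payload 3.1 kg.
Tool frame: the origin (TCP) lies midway between the tips of the shut fingers; the grasp point (between the pads) lies 19 mm behind it; z points along the fingers, y is the line along which they close (so a half turn about z gives the same grasp; the last joint's range is limited). The gripper opens to 85 mm and grips with 20 to 120 N. Pads are 22 mm wide; open, the fingers measure 114 mm over their backs; the gripper's body (76 mm by 85 mm) begins 54 mm behind the grasp point. The pads swing forward as they close: fully open they stand 13 mm farther back than shut.
Start: joints at [1.226, 0.311, 0.014, 1.512, -0.004, 1.319, -0.027], TCP at [0.164, -0.525, 0.231] pointing down, gripper open.
Joint ranges: [-2.7, 2.7], [-0.3, 1.91], [-1.27, 1.3], [0.12, 2.57], [-1.44, 4.58], [0.2, 2.03], [-3.05, 3.05]. Speed limits (rad/s): [2.79, 2.79, 3.14, 3.14, 3.14, 3.14, 3.14].

## Interface

Orientations are given as a unit quaternion [w, x, y, z].
In Python, from station import r gives the robot as it stands.
- The arm moves only by the shell command python3 -m jog 'ROWS' [FORCE]. ROWS is JSON, a list of rows, each an object with "rotation": the turn, a rotation vector about the tool's x, y, z scaled (see below), a list of three; "translation": the shift along the tool's x, y, z scaled (see below), a list of three; "jaw": the opening, from -1 (shut) to 1 (fully open). In form: [{"rotation": [ax, ay, az], "translation": [tx, ty, tz], "jaw": jaw}, ...]. A call has 1 to 20 rows; each row shifts and turns the commanded pose from where the row before left it, along the tool's axes as they then stand; what a row does not reach is not made up. The controller multiplies each number of a shift by 0.04 m and each number of a turn by 0.08 rad. A row lasts 1/12 s, in which the tool goes at most 41.7 mm and 7.16 degrees, less where a joint would pass 70% of its speed; a pose out of reach is approached as far as the arm can. A call with a number of a shift or a turn outside -1 to 1 is refused whole. A call with a gripper value outside its range is refused whole. The fingers move at their own pace and stop on an object; FORCE is the grip in N (left out, the last holds). Time passes only in rows, so rows that do not move let the fingers close. It gives the time, the measured TCP pose, the force, the opening and the grip force at its end, in the units of the state.
- r.get_state(): the state, without advancing time (a new reading comes with each control period).
- r.camera(name): name is "side" or "top" or "wrist"; returns the picture (400x640x3 uint8, red, green, blue); there is no depth.
- r.camera_params(name): a dict with "mtx" (3x3 intrinsics, pixels), "xyz" and "rotation" of the camera in the world. Camera axes: x right, y up, looking along -z (the intrinsics and any distortion apply to the point x, -y, -z); pixel columns grow to the right and rows downward; lengths in m; the calibration is good to about 2 mm. A picture is of the moment at which its call begins: read the wrist's pose just before it. camera_params takes no time and is no camera call; for the wrist camera it gives the pose at the moment of the call.
- r.job_done(): hands the job in; it is judged then, once.
The state is a dict: "t": time; "q": joint angles; "qvel": joint speeds; "joint_efforts": joint torques, N m; "ee_pos": TCP position; "tcp_rot": TCP orientation; "contact_force": force on the tool from outside, world axes, zero at the start; "torque": the same for the moment, N m; "finger_gap": finger opening in m; "grasp_force": force on a finger pad.
Only numpy, scipy, OpenCV 4.12 (cv2) and the standard library are available. Lean on these libraries where they do the work, as an engineer would, in place of code of your own. Each camera call takes 0.05 s, during which the arm holds its last target. There are 200 camera calls.

## Task

Check the freshly ground flat bar for burrs: put your fingertips lightly on its top face at the square end, run them along the bar to the rounded end without losing touch on the way, and finish there, fingertips still resting on the rounded end and holding still. Press so lightly that the sprung tray under the bar gives a little but never goes down to its stops. Leave the bar lying in its tray and do not disturb the tools around it.

Things in the scene. Friction and masses are not known exactly. Their poses are not given: they have to be found in the camera images.
- bar: bright flat steel bar to be felt, 240 x 40 x 8 mm, 0.58 kg, loose in the sprung tray with 1.5 mm play, at any yaw. Origin: centre of its underside, 46 mm above the bench untouched (level top face: 54 mm). x runs from the square end (-120 mm) to the rounded end (+120 mm, half circle of 20 mm radius), y across, z up. Each end means its last 40 mm; touch about 20 mm in
- bar_square_end (a point): middle of the bar's top edge at its square end, 120 mm from the middle of the bar
- bar_round_end (a point): tip of the rounded end, on the bar's top face, 120 mm from the middle of the bar
- tray (a joint): how far the sprung black tray (256 x 56 mm) has sunk, m: 0 = up, 0.014 = on its stops. It goes straight down with the bar, always level. Pressing on the bar with about 0.9 N starts it; each further mm takes 0.4 N more (3 N at 5 mm, 6.5 N on the stops). Its low tabs around the bar are 4 mm lower than the bar's top face
- rest: the fixed grey base plate of the sprung rest under the tray, 270 x 80 x 10 mm; origin: centre of its underside, on the bench; its x axis runs along the bar, towards the rounded end
- grinder: bystander: green angle grinder lying on its back with its disc (115 across, 72 mm high) uppermost, 280 mm long; about 190 mm to the +y side of the bar. Origin on the bench, about 65 mm from the disc's axis
- clamp: bystander: steel F-shaped bar clamp lying flat, 310 x 120 x 33 mm, about 145 mm to the -y side of the bar. Origin: under the middle of its rail
- pack: bystander: pack of six short steel plates standing on edge side by side, 52 x 46 x 42 mm, 115 mm to the +y side of the bar near its rounded end. Origin: centre of its underside
- brush: bystander: wooden wire brush, 210 x 26 x 28 mm, lying bristles down about 85 mm to the -y side of the bar, along it. Origin: on the bench, near the middle of its length
Mind the look-alikes: they are no part of the job. There is more than one size of the bar; the one meant has the size given above.

How it is judged:
By the outcome, as a careful person would: the job done as asked, in the order asked, and still so for the second after the job is handed in, while the arm keeps its last pose, push and grip.
It also fails if it takes over 38 s, if anything falls off the work surface, if the arm or the gripper's body presses on something with over 40 N, if the wrist force passes 120 N, or if a joint passes its speed limit or range.

## Working session

There is one attempt and no reset: what is moved stays moved. The work goes in short steps, Python scripts to look and compute and a shell command to move; the robot and the scene stay as the last step left them, time stands still between calls to the robot, and variables do not carry over. Pictures are saved under pics/ and viewed, at most 10 in all, crops included, and the job is handed in when it is done.

```bash
mkdir -p pics; ls; python3 - <<'E'
from station import r
import cv2
s=r.get_state();print(s)
for n in("top","side"):
    p=r.camera_params(n);print(n,p)
    cv2.imwrite(f"pics/{n}0.png",r.camera(n)[:,:,::-1])
E
```

```text
pics
{'t': 0.0, 'q': array([ 1.22631983,  0.31175929,  0.0139759 ,  1.51308243, -0.00442857,
        1.31918329, -0.02718302]), 'qvel': array([-0.00015436,  0.00103483, -0.00024289, -0.00133946, -0.00064194,
       -0.00163734, -0.00143212]), 'joint_efforts': array([-5.03442479e-04, -3.79916739e+01,  1.45506039e-01, -2.30596304e+01,
        1.22402041e-02,  1.37942639e-02, -2.02893569e-07]), 'ee_pos': array([ 0.16380331, -0.52426922,  0.23019232]), 'tcp_rot': array([-1.18160196e-03,  9.88554275e-01,  1.50860872e-01, -2.13481503e-04]), 'contact_force': array([-0.87199785, -0.93711701,  0.17514779]), 'torque': array([0.0288735 , 0.02039017, 0.00026609]), 'grasp_force': 0.0, 'finger_gap': 0.08537326523861087}
top {'mtx': array([[482.94630108,   0.        , 320.70910848],
       [  0.        , 482.94630108, 199.96642877],
       [  0.        ,   0.        ,   1.        ]]), 'xyz': array([ 0.43855351, -0.01467628,  0.925805  ]), 'rotation': array([-0.6970107 , -0.03964884,  0.04279251,  0.71468375])}
side {'mtx': array([[467.89773535,   0.        , 316.65887321],
       [  0.        , 467.89773535, 203.5656447 ],
       [  0.        ,   0.        ,   1.        ]]), 'xyz': array([0.24590453, 0.86727951, 0.63638299]), 'rotation': array([-0.12842831, -0.07577313,  0.48593848,  0.86117849])}
```

View pics/top0.png

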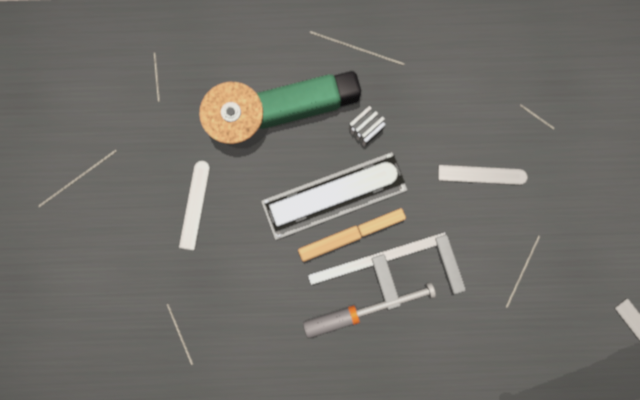

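View pics/side0.png

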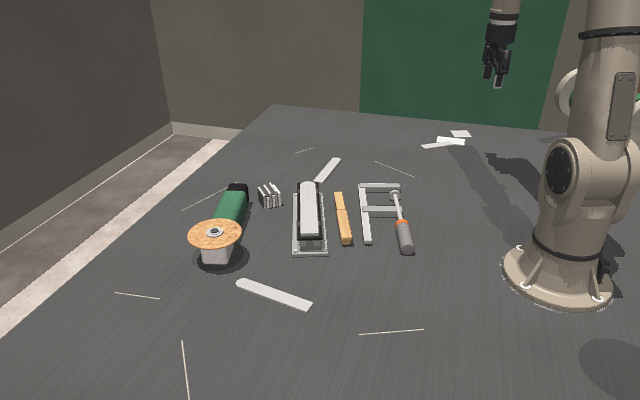

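Top view: the bar in the tray runs from its square end at about (275,213) to its rounded end at about (397,173). Look-alike loose bars lie at (195,205), (482,175) and (632,318). Only the one in the sprung tray on the grey rest fits. I'll confirm that in an enlarged crop.

```bash
cat > h.py <<'E'
import numpy as np
from scipy.spatial.transform import Rotation as R
from station import r
def rot(q): return R.from_quat(np.roll(q,-1))
def px2w(n,u,v,z):
    p=r.camera_params(n);d=np.linalg.solve(p["mtx"],[u,v,1])*[1,-1,-1]
    d=rot(p["rotation"]).apply(d);return p["xyz"]+d*(z-p["xyz"][2])/d[2]
E
python3 - <<'E'
import cv2
im=cv2.imread("pics/top0.png")[140:250,250:420]
cv2.imwrite("pics/crop.png",cv2.resize(im,None,fx=4.7,fy=4.7,interpolation=cv2.INTER_CUBIC))
E
```

```text
(no output)
```

View pics/crop.png

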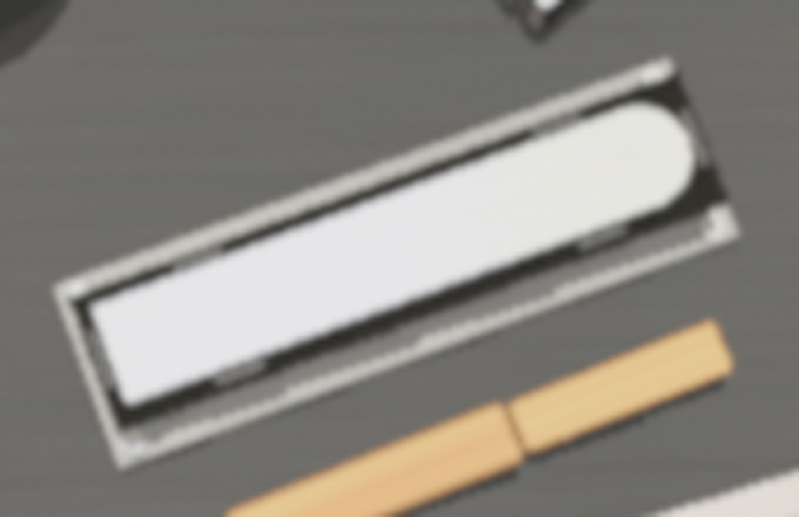

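The crop shows the 240 x 40 bar in the black tray. Its square-end corners are at crop (91,307) and (129,405), and its round tip is at (694,152). In full-image pixels the square-end middle is (273.4,215.7) and the tip is (397.7,172.3).

```bash
cat >> h.py <<'E'
def goto(P,yaw):  # tool x along yaw, pointing down
    s=r.get_state();T=rot(s["tcp_rot"])
    G=R.from_matrix(np.array([[np.cos(yaw),np.sin(yaw),0],[np.sin(yaw),-np.cos(yaw),0],[0,0,-1]]).T)
    print("pos",s["ee_pos"].round(4),"rows shift(tool)",(T.inv().apply(P-s["ee_pos"])/.04).round(2),"turn",((T.inv()*G).as_rotvec()/.08).round(2),"t",s["t"],"F",s["contact_force"].round(2),"q",s["q"].round(2))
E
python3 - <<'E'
from h import *
a=px2w("top",273.4,215.7,.054);b=px2w("top",397.7,172.3,.054)
d=b-a;L=np.linalg.norm(d);u=d/L;c=(a+b)/2
print(a,b,L,c,np.degrees(np.arctan2(u[1],u[0])))
yaw=np.arctan2(u[1],u[0])
for e in(-.1,.1):print(c+u*e,np.hypot(*(c+u*e)[:2]))
for k in(0,np.pi):goto(c-u*.1+[0,0,.08],yaw+k)
E
```

```text
[0.5141259  0.06648053 0.054     ] [ 0.58813885 -0.16204224  0.054     ] 0.2402094394831533 [ 0.55113238 -0.04778085  0.054     ] -72.05412773304099
[0.52032054 0.04735395 0.054     ] 0.522470915090562
[ 0.58194421 -0.14291566  0.054     ] 0.5992361410532561
pos [ 0.1638 -0.5243  0.2303] rows shift(tool) [ 12.77 -10.98   2.43] turn [-0.02  0.02 19.51] t 0.1 F [ 0.29  0.25 -0.32] q [ 1.23  0.31  0.01  1.51 -0.    1.32 -0.03]
pos [ 0.1638 -0.5243  0.2303] rows shift(tool) [ 12.77 -10.98   2.43] turn [ -0.02  -0.02 -19.76] t 0.1 F [ 0.29  0.25 -0.32] q [ 1.23  0.31  0.01  1.51 -0.    1.32 -0.03]
```

```bash
python3 -m jog '[{"rotation":[0,0,-0.86],"translation":[0.93,0,0],"jaw":-1},{"rotation":[0,0,-0.86],"translation":[0.93,0,0],"jaw":-1},{"rotation":[0,0,-0.86],"translation":[0.93,0,0],"jaw":-1},{"rotation":[0,0,-0.86],"translation":[0.93,0,0],"jaw":-1},{"rotation":[0,0,-0.86],"translation":[0.93,0,0],"jaw":-1},{"rotation":[0,0,-0.86],"translation":[0.93,0,0],"jaw":-1},{"rotation":[0,0,-0.86],"translation":[0.93,0,0],"jaw":-1},{"rotation":[0,0,-0.86],"translation":[0.93,0,0],"jaw":-1},{"rotation":[0,0,-0.86],"translation":[0.93,0,0],"jaw":-1},{"rotation":[0,0,-0.86],"translation":[0.93,0,0],"jaw":-1},{"rotation":[0,0,-0.86],"translation":[0.93,0,0],"jaw":-1},{"rotation":[0,0,-0.86],"translation":[0.93,0,0],"jaw":-1},{"rotation":[0,0,-0.86],"translation":[0.93,0,0],"jaw":-1},{"rotation":[0,0,-0.86],"translation":[0.93,0,0],"jaw":-1},{"rotation":[0,0,-0.86],"translation":[0.93,0,0],"jaw":-1},{"rotation":[0,0,-0.86],"translation":[0.93,0,0],"jaw":-1},{"rotation":[0,0,-0.86],"translation":[0.93,0,0],"jaw":-1},{"rotation":[0,0,-0.86],"translation":[0.93,0,0],"jaw":-1},{"rotation":[0,0,-0.86],"translation":[0.93,0,0],"jaw":-1},{"rotation":[0,0,0],"translation":[0,0,0],"jaw":-1}]' 20
cat >> h.py <<'E'
A=np.array([.52032,.04735,.054]);B=np.array([.58194,-.14292,.054]);YAW=np.radians(-72.05)+np.pi
E
python3 -c "
from h import *
goto(A+[0,0,.05],YAW);print(r.get_state()['finger_gap'])"
```

```text
t: 1.77
ee_pos: [0.5603, 0.0116, 0.2313]
tcp_rot: [-0.003, 0.687, 0.727, 0.003]
contact_force: [0.1, 2.7, 0.6]
finger_gap: -0.0
grasp_force: 0.0
pos [0.5603 0.0116 0.2313] rows shift(tool) [ 0.92 -0.95  3.19] turn [ 0.01 -0.11 -3.2 ] t 1.7667 F [0.11 2.73 0.63] q [ 0.34  0.38 -0.53  1.47  0.18  1.35 -0.14]
-3.213704315175796e-05
```

```bash
python3 -m jog '[{"rotation":[0,-0.03,-0.8],"translation":[0.22,-0.2,0.5],"jaw":-1},{"rotation":[0,-0.03,-0.8],"translation":[0.22,-0.2,0.5],"jaw":-1},{"rotation":[0,-0.03,-0.8],"translation":[0.22,-0.2,0.5],"jaw":-1},{"rotation":[0,-0.02,-0.8],"translation":[0.22,-0.2,0.5],"jaw":-1},{"rotation":[0,0,0],"translation":[0,0,0.5],"jaw":-1},{"rotation":[0,0,0],"translation":[0,0,0],"jaw":-1},{"rotation":[0,0,0],"translation":[0,0,0],"jaw":-1}]'
python3 -c "
from h import *
goto(A+[0,0,.02],YAW)"
```

```text
t: 2.35
ee_pos: [0.5241, 0.0284, 0.1302]
tcp_rot: [0.002, 0.596, 0.803, -0.004]
contact_force: [0.7, -0.2, 0.0]
finger_gap: 0.0
grasp_force: 0.0
pos [0.5241 0.0284 0.1302] rows shift(tool) [0.49 0.05 1.4 ] turn [-0.05  0.1  -0.23] t 2.35 F [ 0.7  -0.21  0.03] q [ 0.34  0.4  -0.56  1.71  0.24  1.1  -0.01]
```

```bash
python3 -m jog '[{"rotation":[-0.05,0.1,-0.23],"translation":[0.25,0.03,0.4],"jaw":-1},{"rotation":[0,0,0],"translation":[0.24,0.02,0.4],"jaw":-1},{"rotation":[0,0,0],"translation":[0,0,0.4],"jaw":-1},{"rotation":[0,0,0],"translation":[0,0,0.2],"jaw":-1},{"rotation":[0,0,0],"translation":[0,0,0],"jaw":-1},{"rotation":[0,0,0],"translation":[0,0,0],"jaw":-1},{"rotation":[0,0,0],"translation":[0,0,0],"jaw":-1}]'
python3 -c "
from h import *
import cv2
goto(A+[0,0,0],YAW)
cv2.imwrite('pics/w1.png',r.camera('wrist')[:,:,::-1])
for i in range(5):print(r.get_state()['contact_force'].round(2)) or r.camera('side')
"
```

```text
t: 2.93
ee_pos: [0.5227, 0.0479, 0.0764]
tcp_rot: [0.002, 0.588, 0.809, 0.002]
contact_force: [0.5, 0.2, -0.1]
finger_gap: -0.0003
grasp_force: 0.0
pos [0.5227 0.0479 0.0764] rows shift(tool) [ 0.01 -0.06  0.56] turn [ 0.07  0.02 -0.01] t 2.9333 F [ 0.48  0.24 -0.07] q [ 0.3   0.46 -0.55  1.78  0.29  0.98 -0.06]
[0.34 0.34 0.45]
[ 0.46 -0.08  0.68]
[ 0.21  0.01 -0.53]
[ 0.03  0.63 -0.06]
[ 0.24 -0.06  0.21]
```

View pics/w1.png

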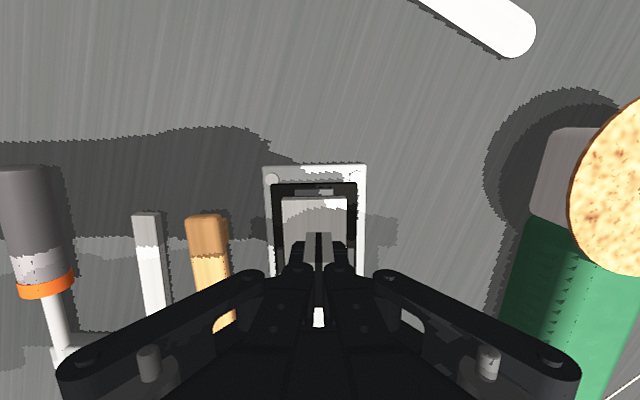

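The wrist view shows the shut fingertips at about (320,240), over the square end. That end's edge lies at row 197 and spans columns 281-347, so I need a 2 mm sideways correction.

```bash
python3 -m jog '[{"rotation":[0.07,0.02,0],"translation":[0,-0.06,0.2],"jaw":-1},{"rotation":[0,0,0],"translation":[0,0,0.2],"jaw":-1},{"rotation":[0,0,0],"translation":[0,0,0.06],"jaw":-1},{"rotation":[0,0,0],"translation":[0,0,0.06],"jaw":-1},{"rotation":[0,0,0],"translation":[0,0,0.05],"jaw":-1},{"rotation":[0,0,0],"translation":[0,0,0.05],"jaw":-1},{"rotation":[0,0,0],"translation":[0,0,0],"jaw":-1},{"rotation":[0,0,0],"translation":[0,0,0],"jaw":-1}]'
python3 -c "
from h import *
goto(A-[0,0,.005],YAW)
f=[]
for i in range(8):r.camera('side');f.append(r.get_state()['contact_force'])
print(np.mean(f,0),np.std(f,0))
goto(A-[0,0,.005],YAW)
"
```

```text
t: 3.9
ee_pos: [0.5187, 0.0475, 0.0503]
tcp_rot: [-0.001, 0.588, 0.809, -0.001]
contact_force: [-1.4, -0.1, 2.1]
finger_gap: 0.0004
grasp_force: 1.2
pos [0.5187 0.0475 0.0503] rows shift(tool) [-0.02  0.04  0.03] turn [-0.04 -0.01  0.01] t 3.9 F [-1.38 -0.15  2.12] q [ 0.29  0.49 -0.54  1.81  0.31  0.93 -0.08]
[-1.66051627 -0.67671059  2.3317834 ] [0.43993881 0.71625046 0.39450072]
pos [0.5191 0.0476 0.0504] rows shift(tool) [-0.02  0.03  0.04] turn [-0.03 -0.01  0.01] t 4.3 F [-1.52 -0.67  2.21] q [ 0.29  0.49 -0.54  1.81  0.31  0.93 -0.08]
```

Contact is made at 2.3 N, with the tray about 3.5 mm down. I'll press about 1.5 mm deeper and start the stroke.

```bash
python3 -m jog '[{"rotation":[0,0,0],"translation":[0,0,0.04],"jaw":-1},{"rotation":[0,0,0],"translation":[0,0,0],"jaw":-1},{"rotation":[0,0,0],"translation":[0,0,0],"jaw":-1},{"rotation":[0,0,0],"translation":[-0.05,0,0],"jaw":-1},{"rotation":[0,0,0],"translation":[-0.1,0,0],"jaw":-1},{"rotation":[0,0,0],"translation":[-0.1,0,0],"jaw":-1},{"rotation":[0,0,0],"translation":[-0.1,0,0],"jaw":-1},{"rotation":[0,0,0],"translation":[-0.1,0,0],"jaw":-1},{"rotation":[0,0,0],"translation":[-0.1,0,0],"jaw":-1},{"rotation":[0,0,0],"translation":[-0.1,0,0],"jaw":-1},{"rotation":[0,0,0],"translation":[-0.1,0,0],"jaw":-1}]'
python3 -c "
from h import *
goto(B-[0,0,.005],YAW)
"
```

```text
t: 5.22
ee_pos: [0.5284, 0.0186, 0.0486]
tcp_rot: [-0.001, 0.588, 0.809, -0.001]
contact_force: [-0.1, 1.3, 2.6]
finger_gap: 0.0003
grasp_force: 1.6
pos [0.5284 0.0186 0.0486] rows shift(tool) [-4.25  0.03 -0.01] turn [-0.04 -0.01  0.  ] t 5.2167 F [-0.12  1.31  2.64] q [ 0.33  0.51 -0.53  1.79  0.31  0.93 -0.02]
```

Going well: 2.6 N at z = 48.6 mm. I'll continue the stroke.

```bash
python3 -m jog '[{"rotation":[0,0,0],"translation":[-0.12,0,0],"jaw":-1},{"rotation":[0,0,0],"translation":[-0.12,0,0],"jaw":-1},{"rotation":[0,0,0],"translation":[-0.12,0,0],"jaw":-1},{"rotation":[0,0,0],"translation":[-0.12,0,0],"jaw":-1},{"rotation":[0,0,0],"translation":[-0.12,0,0],"jaw":-1},{"rotation":[0,0,0],"translation":[-0.12,0,0],"jaw":-1},{"rotation":[0,0,0],"translation":[-0.12,0,0],"jaw":-1},{"rotation":[0,0,0],"translation":[-0.12,0,0],"jaw":-1},{"rotation":[0,0,0],"translation":[-0.12,0,0],"jaw":-1},{"rotation":[0,0,0],"translation":[-0.12,0,0],"jaw":-1},{"rotation":[0,0,0],"translation":[-0.12,0,0],"jaw":-1},{"rotation":[0,0,0],"translation":[-0.12,0,0],"jaw":-1}]'
python3 -c "
from h import *
goto(B-[0,0,.005],YAW)
"
```

```text
t: 6.22
ee_pos: [0.5461, -0.0363, 0.0486]
tcp_rot: [-0.001, 0.588, 0.809, -0.001]
contact_force: [-1.4, 2.3, 3.7]
finger_gap: -0.0
grasp_force: 1.6
pos [ 0.5461 -0.0363  0.0486] rows shift(tool) [-2.81  0.03 -0.01] turn [-0.04 -0.01  0.01] t 6.2167 F [-1.39  2.27  3.66] q [ 0.41  0.54 -0.52  1.74  0.31  0.95  0.09]
```

```bash
python3 -m jog '[{"rotation":[0,0,0],"translation":[-0.12,0,0],"jaw":-1},{"rotation":[0,0,0],"translation":[-0.12,0,0],"jaw":-1},{"rotation":[0,0,0],"translation":[-0.12,0,0],"jaw":-1},{"rotation":[0,0,0],"translation":[-0.12,0,0],"jaw":-1},{"rotation":[0,0,0],"translation":[-0.12,0,0],"jaw":-1},{"rotation":[0,0,0],"translation":[-0.12,0,0],"jaw":-1},{"rotation":[0,0,0],"translation":[-0.12,0,0],"jaw":-1},{"rotation":[0,0,0],"translation":[-0.12,0,0],"jaw":-1},{"rotation":[0,0,0],"translation":[-0.12,0,0],"jaw":-1},{"rotation":[0,0,0],"translation":[-0.12,0,0],"jaw":-1},{"rotation":[0,0,0],"translation":[-0.12,0,0],"jaw":-1},{"rotation":[0,0,0],"translation":[-0.12,0,0],"jaw":-1}]'
python3 -c "
from h import *
goto(B-[0,0,.005],YAW)
"
```

```text
t: 7.22
ee_pos: [0.5638, -0.091, 0.0485]
tcp_rot: [-0.001, 0.588, 0.809, -0.001]
contact_force: [-0.9, 1.9, 3.0]
finger_gap: 0.0
grasp_force: 1.6
pos [ 0.5638 -0.091   0.0485] rows shift(tool) [-1.37  0.03 -0.01] turn [-0.04 -0.01  0.01] t 7.2167 F [-0.9   1.9   3.04] q [ 0.49  0.58 -0.5   1.67  0.32  0.98  0.19]
```

```bash
python3 -m jog '[{"rotation":[0,0,0],"translation":[-0.12,0,0],"jaw":-1},{"rotation":[0,0,0],"translation":[-0.12,0,0],"jaw":-1},{"rotation":[0,0,0],"translation":[-0.12,0,0],"jaw":-1},{"rotation":[0,0,0],"translation":[-0.12,0,0],"jaw":-1},{"rotation":[0,0,0],"translation":[-0.12,0,0],"jaw":-1},{"rotation":[0,0,0],"translation":[-0.12,0,0],"jaw":-1},{"rotation":[0,0,0],"translation":[-0.12,0,0],"jaw":-1},{"rotation":[0,0,0],"translation":[-0.12,0,0],"jaw":-1},{"rotation":[0,0,0],"translation":[-0.12,0,0],"jaw":-1},{"rotation":[0,0,0],"translation":[-0.1,0,0],"jaw":-1},{"rotation":[0,0,0],"translation":[-0.06,0,0],"jaw":-1},{"rotation":[0,0,0],"translation":[0,0,0],"jaw":-1},{"rotation":[0,0,0],"translation":[0,0,0],"jaw":-1},{"rotation":[0,0,0],"translation":[0,0,0],"jaw":-1},{"rotation":[0,0,0],"translation":[0,0,0],"jaw":-1},{"rotation":[0,0,0],"translation":[0,0,0],"jaw":-1}]'
python3 -c "
from h import *
import cv2
goto(B-[0,0,.005],YAW)
im=np.vstack([cv2.resize(r.camera('top')[120:260,240:460],(660,420))])
cv2.imwrite('pics/e.png',im[:,:,::-1])
cv2.imwrite('pics/es.png',cv2.resize(r.camera('side')[120:270,230:430],(800,600))[:,:,::-1])
"
```

```text
t: 8.55
ee_pos: [0.5793, -0.139, 0.0487]
tcp_rot: [-0.0, 0.588, 0.809, -0.001]
contact_force: [0.5, -1.2, 3.0]
finger_gap: -0.0001
grasp_force: 1.6
pos [ 0.5793 -0.139   0.0487] rows shift(tool) [-0.11  0.03 -0.01] turn [-0.03  0.01 -0.  ] t 8.55 F [ 0.49 -1.24  3.  ] q [ 0.54  0.61 -0.49  1.6   0.33  1.01  0.26]
```

View pics/es.png

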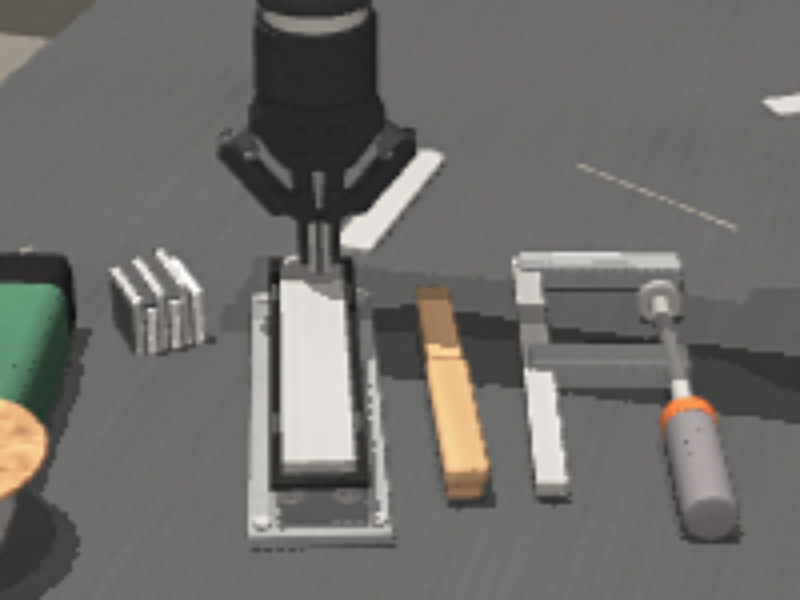

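The side view shows the fingertips at crop (318,265), resting on the rounded end. The bar (280-350, 280-465) is still in its tray, and the tools are undisturbed. The arm is still, pressing with 3 N about 24 mm from the tip.

```bash
python3 -c "
from station import r
print(r.get_state()['contact_force'],abs(r.get_state()['qvel']).max());print(r.job_done())"
```

```text
[ 0.55544989 -1.87543449  2.7493019 ] 0.0021378374425925885
the job is handed in; nothing more can be done
None
```

I ran the fingertips along the bar from the square end to the rounded end at about 2–4 N without lifting, with the tray sunk roughly 5 mm of its 14 mm. They finished resting still about 24 mm from the tip, and I handed the job in at about 9 s.

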